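# Present a polished stone ball under the bench magnifier on its carrying tray

### The arm

A 6-joint arm with a two-finger parallel gripper is mounted at the origin on the work surface. World frame = base frame: x ahead of the robot, y to its left, z up, the work surface at z = 0. Lengths are in m, angles in degrees, forces in N, time in s.
With the tool pointing down it reaches from about 0.25 to 0.725 m from the base axis. Payload 9.7 kg.
Tool frame: the origin (TCP) lies midway between the tips of the shut fingers; the grasp point (between the pads) lies 19 mm behind it; z points along the fingers, y is the line along which they close (so a half turn about z gives the same grasp; the last joint's range is limited). The gripper opens to 85 mm and grips with 20 to 120 N. Pads are 22 mm wide; open, the fingers measure 114 mm over their backs; the gripper's body (76 mm by 85 mm) begins 54 mm behind the grasp point. The pads swing forward as they close: fully open they stand 13 mm farther back than shut.
Start: joints at [65.604, 4.979, 10.078, 95.1, 0, 90], TCP at [0.227, 0.501, 0.231] pointing down, gripper open.
Joint ranges: [-179.16, 179.16], [-48.56, 103.87], [-65.8, 70.77], [-126.05, 130.52], [-82.76, 87.17], [-180, 180]. Speed limits (degrees/s): [127.2, 127.2, 147.25, 180, 180, 180].

### API

Orientations are given as [roll, pitch, yaw] about the fixed x, y, z axes, in that order (R = Rz(yaw) Ry(pitch) Rx(roll)).
In Python, from workcell import * gives the robot as it stands.
- The arm moves only by the tool servo_tool, never from a script. Its argument "moves" is a list of rows, each a list of 4 numbers: the shift along the world's x, y, z in cm, then the turn about the world's z in rad. A call has 1 to 20 rows; each row is the pose to reach, as a shift and turn from the pose commanded when the call began; what a row does not reach only later rows make up. A row lasts 1/12 s, in which the tool goes at most 41.7 mm and 7.16 degrees, less where a joint would pass 70% of its speed; a pose out of reach is approached as far as the arm can. A call with a gripper value outside its range is refused whole. "claw" is the closure, from 0 (fully open) to 1 (shut), set as the call begins (left out, the last holds). The fingers move at their own pace and stop on an object; "force" is the grip in N (left out, the last holds). Time passes only in rows, so rows that repeat a pose let the fingers close. It gives the time, the measured TCP pose, the force, the opening and the grip force at its end, in the units of the state.
- get_obs(): the state, without advancing time (a new reading comes with each control period).
- camera(name): name is "side" or "top" or "wrist"; returns the picture (420x560x3 uint8, red, green, blue); there is no depth.
- get_calibration(name): a dict with "fx", "fy", "cx", "cy" (pixels), "k1" (the pictures are not rectified: a ray, as slopes to the right and down, at radius r is drawn at 1 + k1 r^2 times it, then the intrinsics apply), "rvec" (rotation vector, rad) and "tvec" (3), from world to camera coordinates, as OpenCV has them; the wrist camera has in their place "tool_from_camera" (4x4, takes a point from camera to tool coordinates, whose origin is the TCP and whose axes are the flange's). Camera axes: x right, y down, z forward; pixel columns grow to the right and rows downward; lengths in m; the calibration is good to about 2 mm. A picture is of the moment at which its call begins: read the wrist's pose just before it. get_calibration takes no time and is no camera call.
- job_done(): hands the job in; it is judged then, once.
The state is a dict: "time": time; "q": joint angles; "qd": joint speeds; "joint_efforts": joint torques, N m; "ee_pos": TCP position; "tcp_rot": TCP orientation; "wrist_force": force on the tool from outside, world axes, zero at the start; "torque": the same for the moment, N m; "opening": finger opening in m; "grasp_force": force on a finger pad.
Only numpy, scipy, OpenCV 4.12 (cv2) and the standard library are available. Lean on these libraries where they do the work, as an engineer would, in place of code of your own. Each camera call takes 0.05 s, during which the arm holds its last target. There are 200 camera calls.

### The job

Bring the white alabaster ball to the bench magnifier for a look at its polish: pinch it only lightly (the soft stone bruises), set it down into the round recess of the wooden carrying tray without dropping it and let go, then lift the tray by its handle and carry it without letting the ball roll out of the recess. Finish while still holding the tray level and still in the air, the ball lying free in its recess straight in front of the lens, about 13 cm from the middle of the glass along its axis, with the tray's handle on the side away from the lens. Leave the other two balls where they are and do not bump the magnifier.

Things in the scene. Friction and masses are not known exactly. Their poses are not given: they have to be found in the camera images.
- ball_white: white alabaster ball, 40 mm diameter, about 90 g; soft: it bruises if each finger presses with more than about 30 N. Its frame turns as it rolls: use ball_white_center. It starts on one of three loose grey pipe rings (36 mm outside, 30 mm inside diameter, 20 mm high) standing on the bench; which one varies
- ball_white_center (a point): centre of the white ball; about 33 mm above the bench while it sits on its ring, 30 mm above the tray's underside when it lies in the recess
- ball_green_center (a point): centre of the dark green stone ball, 40 mm diameter, on its own ring: a bystander
- ball_red_center (a point): centre of the dark red stone ball, 40 mm diameter, on its own ring: a bystander
- tray: loose wooden carrying tray, about 0.3 kg: flat board 14 mm thick, 110 mm wide (y), from x = -70 to x = +120 mm, flat on the bench. Origin on its underside below the handle; x from handle to recess, z up. Handle at x = 0: posts at y = -45 and +45 mm carry a dark flat-sided bar 12 mm thick (x), 102 mm long (y), 70 to 90 mm above the underside, open beneath
- tray_handle (a point): middle of the handle bar, 80 mm above the tray's underside at x = 0, y = 0; pinch the bar here, fingers closing along the tray's x
- tray_pocket (a point): where the ball's centre is when it lies in the middle of the recess: x = 80 mm, y = 0, 30 mm above the tray's underside. The recess is round, 48 mm across and 4 mm deep with a flat black floor, so the ball can roll about 12 mm off its middle; it climbs out if the tray tips by about 35 degrees
- magnifier: white bench magnifier, fixed. Origin on the bench straight below the viewing point; x points from there to the lens and base, z up. The round lens (128 mm across its white rim) has its middle at x = 92 mm, z = 255 mm and faces back and down (-x, -z) at 45 degrees; round base 150 mm across, 30 mm high, centred at x = 192 mm; thin dark neck behind the lens
- focus (a point): the viewing point: on the lens axis 130 mm in front of the glass, at x = 0, y = 0, z = 163 mm of the magnifier; the ball is to be held here
There are look-alikes about, which are no part of the job. Leave any blue, purple or yellow look-alike of the ball_white alone.

How it is judged:
By the outcome, as a careful person would: the job done as asked, in the order asked, and still so for the second after the job is handed in, while the arm keeps its last pose, push and grip.
It also fails if it takes over 67 s, if anything falls off the work surface, if the arm or the gripper's body presses on something with over 40 N, if the wrist force passes 120 N, or if a joint passes its speed limit or range.

## Working session

There is one attempt and no reset: what is moved stays moved. The work goes in short steps, Python scripts to look and compute and a tool call to move; the robot and the scene stay as the last step left them, time stands still between calls to the robot, and variables do not carry over. Pictures are saved under pics/ and viewed, at most 12 in all, crops included, and the job is handed in when it is done.

Besides the shell and the picture viewer there is one more tool, called after "Emit:" by a JSON object that holds its "method" and its "body". servo_tool: Moves the arm, as the interface text tells. Its arguments: {"type":"object","properties":{"moves":{"type":"array","items":{"type":"array","items":{"type":"number"}}},"claw":{"type":"number"},"force":{"type":"number"}},"required":["moves"]}

```bash
mkdir -p pics
cat > h.py <<'E'
from workcell import *
import numpy as np, cv2
from scipy.spatial.transform import Rotation as R
def snap(n,f=None):
    im=camera(n)
    if f: cv2.imwrite('pics/'+f,im[:,:,::-1])
    return im
def cam(n,obs=None):
    c=get_calibration(n)
    if n=='wrist':
        T=np.eye(4);T[:3,:3]=R.from_euler('xyz',obs['tcp_rot'],degrees=True).as_matrix();T[:3,3]=obs['ee_pos']
        M=T@np.array(c['tool_from_camera'])
    else:
        V=np.eye(4);V[:3,:3]=cv2.Rodrigues(np.array(c['rvec'],float))[0];V[:3,3]=np.ravel(c['tvec']);M=np.linalg.inv(V)
    return c,M
def ray(cm,u,v):
    c,M=cm
    xd=np.array([(u-c['cx'])/c['fx'],(v-c['cy'])/c['fy']]);x=xd.copy()
    for _ in range(30): x=xd/(1+c['k1']*(x@x))
    d=M[:3,:3]@np.array([x[0],x[1],1]);return M[:3,3],d/np.linalg.norm(d)
def proj(cm,P):
    c,M=cm;p=np.linalg.inv(M)@np.append(P,1);x=p[:2]/p[2];x=x*(1+c['k1']*(x@x))
    return np.array([c['fx']*x[0]+c['cx'],c['fy']*x[1]+c['cy']])
def onz(cm,u,v,z):
    o,d=ray(cm,u,v);return o+d*(z-o[2])/d[2]
def tri(rs):
    A=0;b=0
    for o,d in rs:
        P=np.eye(3)-np.outer(d,d);A=A+P;b=b+P@o
    X=np.linalg.solve(A,b);return X,[np.linalg.norm((np.eye(3)-np.outer(d,d))@(X-o)) for o,d in rs]
E
python3 - <<'E'
from h import *
o=get_obs();print(o['time'],o['ee_pos'],o['tcp_rot'],o['opening'])
a=snap('top','top0.png');b=snap('side','side0.png')
for n in('top','side'):
    c,M=cam(n);print(n,c['fx'],M.round(3).tolist())
E
```

```text
0.0 [0.22710194 0.50066108 0.23055422] [-1.79920573e+02  1.13363330e-03  1.55602578e+02] 0.08514543844871825
top 405.2801637686792 [[-0.01, -0.997, 0.076, 0.432], [-1.0, 0.009, -0.016, 0.023], [0.015, -0.076, -0.997, 1.183], [0.0, 0.0, 0.0, 1.0]]
side 408.8752321745108 [[0.872, -0.332, 0.359, 0.151], [-0.489, -0.613, 0.621, -0.62], [0.014, -0.717, -0.697, 0.841], [0.0, 0.0, 0.0, 1.0]]
```

View pics/top0.png

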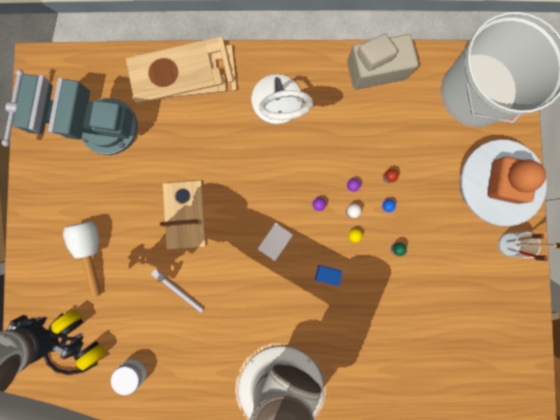

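View pics/side0.png

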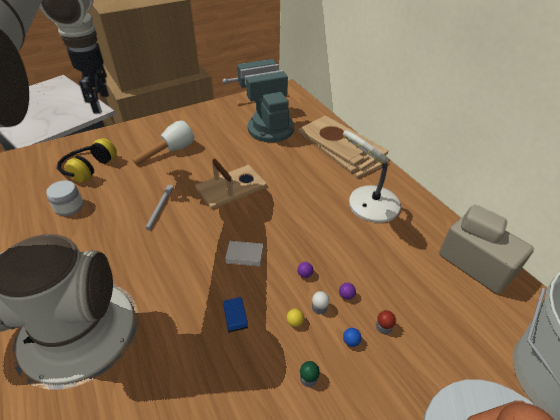

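The top view shows the white ball at about (354,211) among decoys, the tray pocket at (183,196) with its handle at (180,222), and the magnifier base at (277,98). In the side view the ball is at (320,301), the pocket at (246,179), and the magnifier base at (375,203). Next I'll segment these and triangulate.

Run:
```python
from h import *
t=cv2.imread('pics/top0.png');s=cv2.imread('pics/side0.png')
def crop(im,x,y,w,h,k):return cv2.resize(im[y:y+h,x:x+w],None,fx=k,fy=k,interpolation=cv2.INTER_CUBIC)
C=np.zeros((600,800,3),np.uint8)
def put(x,y,i): C[y:y+i.shape[0],x:x+i.shape[1]]=i
put(0,0,crop(t,145,170,80,90,3.33)[:300]);put(266,0,crop(t,300,160,110,100,2.4)[:300])
put(530,0,crop(t,235,60,90,80,3)[:300])
put(0,300,crop(s,185,140,90,75,4)[:300,:400]); put(400,300,crop(s,330,115,80,110,2.7)[:300]);put(620,300,crop(s,275,250,90,110,2)[:300,:180])
cv2.imwrite('pics/crops.png',C)
ct,cs=cam('top'),cam('side')
for im,(u,v) in((t,(354,211)),(s,(320,301))):
    r=10;p=im[v-r:v+r+1,u-r:u+r+1].astype(int)
    m=((p.max(2)-p.min(2)<45)&(p.max(2)>140)).astype(np.uint8)
    n,l,st,ce=cv2.connectedComponentsWithStats(m);i=1+st[1:,4].argmax();print(st[i],ce[i]+[u-r,v-r])
for n,a,b in(('white',(354,211),(320,301)),):
    print(n,tri([ray(ct,*a),ray(cs,*b)]))
for n,a in dict(p1=(320,204),p2=(354,185),blue=(389,206),yel=(356,236),red=(392,175),green=(400,249)).items(): print(n,onz(ct,*a,.03).round(3))
print('pocket',tri([ray(ct,183,196),ray(cs,246,179)]))
print('base',onz(ct,277,98,.03),onz(cs,375,203,.03))
```

```text
[  2   3  15  14 163] [353.36809816 210.48466258]
[  2   0  16  15 182] [319.23076923 298.14835165]
white (array([ 0.49843075, -0.21694538,  0.03553737]), [np.float64(0.0006157962053611745), np.float64(0.0006157962053610189)])
p1 [ 0.519 -0.121  0.03 ]
p2 [ 0.573 -0.22   0.03 ]
blue [ 0.512 -0.319  0.03 ]
yel [ 0.427 -0.222  0.03 ]
red [ 0.601 -0.331  0.03 ]
green [ 0.389 -0.347  0.03 ]
pocket (array([0.54802218, 0.27280918, 0.0150798 ]), [np.float64(0.0012080566849038178), np.float64(0.0012080566849037592)])
base [ 0.83027344 -0.00086068  0.03      ] [ 0.82213228 -0.01622935  0.03      ]
```

View pics/crops.png

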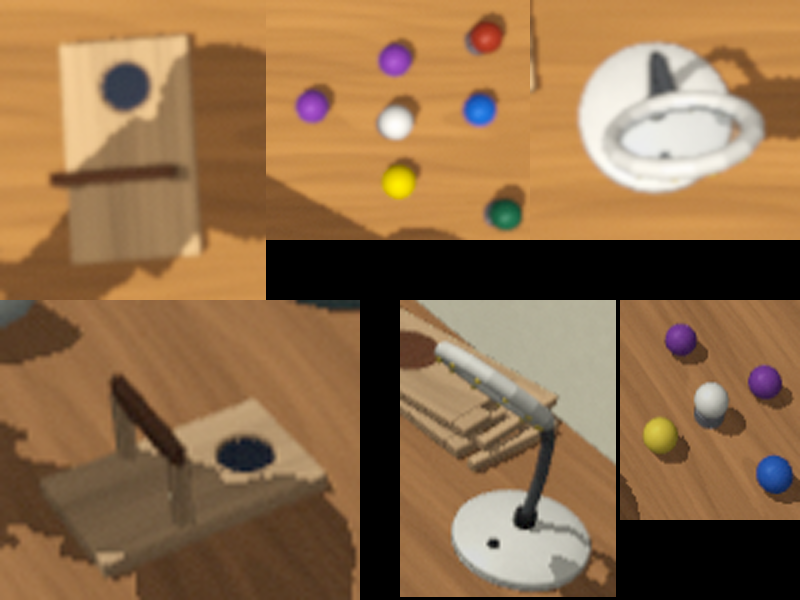

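The crops show the white ball alone on its ring with decoys 7–10 cm away, so I'll grip along the −45° diagonal. The lens is seen nearly edge-on in the side view. Next I'll move the wrist camera over the ball.

Emit:
{"method": "servo_tool", "body": {"moves": [[27, -72, 2, -1.93], [27, -72, 2, -1.93], [27, -72, 2, -1.93], [27, -72, 2, -1.93], [27, -72, 2, -1.93], [27, -72, 2, -1.93], [27, -72, 2, -1.93], [27, -72, 2, -1.93], [27, -72, 2, -1.93], [27, -72, 2, -1.93], [27, -72, 2, -1.93], [27, -72, 2, -1.93], [27, -72, 2, -1.93], [27, -72, 2, -1.93], [27, -72, 2, -1.93], [27, -72, 2, -1.93], [27, -72, 2, -1.93], [27, -72, 2, -1.93], [27, -72, 2, -1.93], [27, -72, 2, -1.93]], "claw": 0.2, "force": 20}}

```text
time: 1.77
ee_pos: [0.4977, -0.2227, 0.2495]
tcp_rot: [-179.9, 0.1, 44.8]
wrist_force: [1.0, 0.5, -0.5]
opening: 0.0683
grasp_force: 0.0
```

Run:
```python
from h import *
o=get_obs();print(o['time'],o['ee_pos'],o['tcp_rot'],o['opening'],o['q'].round(1) if hasattr(o['q'],'round') else o['q'])
w=snap('wrist','w1.png');np.save('w1.npy',o,allow_pickle=True)
c=cam('wrist',o);print(proj(c,[.498,-.217,.033]),np.array(c[0]['tool_from_camera']).round(3).tolist())
for P in ([.519,-.121,.03],[.573,-.22,.03],[.512,-.319,.03],[.427,-.222,.03]):print(proj(c,P))
```

```text
1.7667 [ 0.49774092 -0.22266896  0.24953941] [-1.79907025e+02  7.09958007e-02  4.48184275e+01] 0.0683042526088523 [-24.1   4.9  12.   97.2  -0.  111.1]
[278.24472351 176.34923732] [[-0.001, -0.965, -0.261, 0.066], [1.0, -0.001, -0.001, -0.0], [0.0, -0.261, 0.965, -0.144], [0.0, 0.0, 0.0, 1.0]]
[231.82338893 105.22573678]
[324.8084605 133.0075396]
[342.91589971 224.00630935]
[241.75220418 218.04704341]
```

View pics/w1.png

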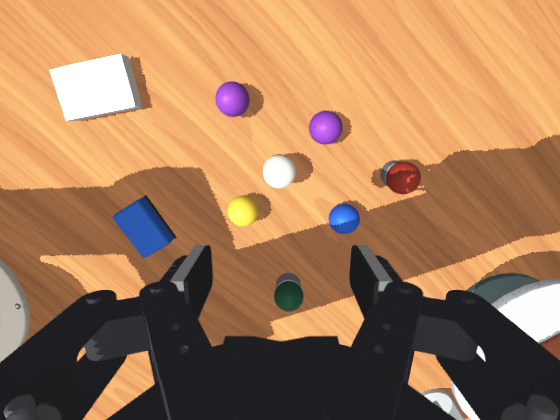

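Wrist view: white ball at (279,171), purple at (232,99) and (326,127), blue at (344,218), yellow at (242,211). I'll descend partway and measure again.

Emit:
{"method": "servo_tool", "body": {"moves": [[0.1, 0.2, -4, 0], [0.1, 0.2, -8, 0], [0.1, 0.2, -12, 0], [0.1, 0.2, -12, 0], [0.1, 0.2, -12, 0], [0.1, 0.2, -12, 0]]}}

```text
time: 2.32
ee_pos: [0.499, -0.2169, 0.1342]
tcp_rot: [179.8, -0.1, 45.1]
wrist_force: [0.6, -0.2, 0.6]
opening: 0.0684
grasp_force: 0.0
```

```bash
cat >> h.py <<'E'
def white(im,uv,r):
    u,v=np.round(uv).astype(int);y0=max(v-r,0);x0=max(u-r,0)
    p=im[y0:v+r+1,x0:u+r+1].astype(int)
    m=((p.max(2)-p.min(2)<45)&(p.max(2)>140)).astype(np.uint8)
    n,l,st,ce=cv2.connectedComponentsWithStats(m)
    if n<2: return None
    i=1+st[1:,4].argmax();k=(l==i).astype(np.uint8)
    cn=max(cv2.findContours(k,cv2.RETR_EXTERNAL,cv2.CHAIN_APPROX_NONE)[0],key=len)
    c,rad=cv2.minEnclosingCircle(cn);return np.array(c)+[x0,y0],rad,ce[i]+[x0,y0],st[i][:5]
E
python3 - <<'E'
from h import *
o1=np.load('w1.npy',allow_pickle=True).item()
w1=cv2.imread('pics/w1.png')[:,:,::-1]
o=get_obs();w=snap('wrist','w2.png');print(o['time'],o['ee_pos'],o['tcp_rot'])
rs=[]
for im,ob in((w1,o1),(w,o)):
    c=cam('wrist',ob);q=white(im,proj(c,[.4985,-.216,.034]),32 if im is w1 else 60);print(proj(c,[.4985,-.216,.034]),q)
    rs.append(ray(c,*q[0]));print(onz(c,*q[0],.033))
print(tri(rs)); rs.append(ray(cam('top'),353.4,210.5)); rs.append(ray(cam('side'),319.6,299));print(tri(rs))
E
```

```text
2.3167 [ 0.4989727  -0.21687565  0.13420117] [ 1.79846668e+02 -6.41931037e-02  4.50624653e+01]
[277.92988195 175.62344849] (array([278.62867737, 171.0735302 ]), 16.657434463500977, array([278.65730994, 171.0877193 ]), array([ 17,  11,  33,  33, 855], dtype=int32))
[ 0.5029084  -0.21281954  0.033     ]
[279.77056886 204.93570673] (array([280.76470566, 198.5       ]), 24.14937973022461, array([280.90381332, 199.13090495]), array([  38,   31,   47,   47, 1757], dtype=int32))
[ 0.50285725 -0.2128296   0.033     ]
(array([ 0.50294365, -0.21276602,  0.03341898]), [np.float64(1.7210430351023558e-05), np.float64(1.7210430350950584e-05)])
(array([ 0.50171785, -0.21308967,  0.03494515]), [np.float64(0.0014786956580214732), np.float64(0.0015559654672490325), np.float64(0.003073269564277121), np.float64(0.001083187524659821)])
```

Emit:
{"method": "servo_tool", "body": {"moves": [[0.45, 0.4, -3, 0], [0.45, 0.4, -6, 0], [0.45, 0.4, -9, 0], [0.45, 0.4, -10.5, 0], [0.45, 0.4, -11.8, 0], [0.45, 0.4, -11.8, 0], [0.45, 0.4, -11.8, 0], [0.45, 0.4, -11.8, 0]]}}

```text
time: 3.03
ee_pos: [0.5042, -0.2137, 0.016]
tcp_rot: [179.8, -0.1, 45.0]
wrist_force: [-0.7, -0.2, 0.2]
opening: 0.0684
grasp_force: 0.0
```

Emit:
{"method": "servo_tool", "body": {"moves": [[0, 0, 0, 0], [0, 0, 0, 0], [0, 0, 0, 0], [0, 0, 0, 0], [0, 0, 0, 0], [0, 0, 0, 0], [0, 0, 0, 0], [0, 0, 0, 0]], "claw": 0.7, "force": 20}}

```text
time: 3.7
ee_pos: [0.5034, -0.2134, 0.0144]
tcp_rot: [179.9, -0.0, 45.0]
wrist_force: [0.0, 0.2, 6.8]
opening: 0.0388
grasp_force: 19.6
```

Opening of 38.8 mm and an upward 7 N mean I gripped above the equator. I'll re-pinch 4 mm lower.

Emit:
{"method": "servo_tool", "body": {"moves": [[0, 0, 0, 0], [0, 0, 0, 0], [0, 0, -0.4, 0], [0, 0, -0.4, 0], [0, 0, -0.4, 0]], "claw": 0.3}}

```text
time: 4.12
ee_pos: [0.5023, -0.2129, 0.0087]
tcp_rot: [-179.9, 0.0, 45.0]
wrist_force: [-0.5, 0.1, 0.8]
opening: 0.06
grasp_force: 0.0
```

Emit:
{"method": "servo_tool", "body": {"moves": [[0, 0, 0, 0], [0, 0, 0, 0], [0, 0, 0, 0], [0, 0, 0, 0], [0, 0, 0, 0], [0, 0, 0, 0], [0, 0, 0, 0], [0, 0, 0, 0]], "claw": 0.7, "force": 20}}

```text
time: 4.78
ee_pos: [0.5027, -0.2131, 0.0093]
tcp_rot: [-180.0, -0.0, 45.0]
wrist_force: [-0.1, -0.2, -0.1]
opening: 0.0388
grasp_force: 20.1
```

Good grip, but the tips would strike the tray board on placing (14 mm board, ball centre at 30 mm). I'll re-pinch about 5 mm higher from a narrow opening.

Emit:
{"method": "servo_tool", "body": {"moves": [[0, 0, 0, 0], [0, 0, 0, 0], [0, 0, 0.55, 0], [0, 0, 0.55, 0], [0, 0, 0.55, 0], [0, 0, 0.55, 0]], "claw": 0.45}}

```text
time: 5.28
ee_pos: [0.5028, -0.2131, 0.0149]
tcp_rot: [180.0, -0.0, 45.0]
wrist_force: [0.9, 0.3, -0.9]
opening: 0.0469
grasp_force: 0.0
```

Emit:
{"method": "servo_tool", "body": {"moves": [[0, 0, 0, 0], [0, 0, 0, 0], [0, 0, 0, 0], [0, 0, 0, 0], [0, 0, 0, 0], [0, 0, 0, 0]], "claw": 0.7, "force": 22}}

```text
time: 5.78
ee_pos: [0.5027, -0.2131, 0.0148]
tcp_rot: [180.0, 0.0, 45.0]
wrist_force: [1.1, 0.0, 2.0]
opening: 0.039
grasp_force: 22.0
```

Emit:
{"method": "servo_tool", "body": {"moves": [[0, 0, 0.5, 0], [0, 0, 1, 0], [0, 0, 2, 0], [0, 0, 4, 0], [0, 0, 6, 0], [0, 0, 6, 0], [0, 0, 6, 0]]}}

```text
time: 6.37
ee_pos: [0.5035, -0.2135, 0.0765]
tcp_rot: [179.9, -0.1, 45.0]
wrist_force: [-0.1, 0.1, -1.0]
opening: 0.0385
grasp_force: 22.4
```

Run:
```python
from h import *
o=get_obs();print(o['time'],o['ee_pos'],o['opening'],o['grasp_force'],o['wrist_force'])
w=snap('wrist','w3.png');c=cam('wrist',o);e=np.array(o['ee_pos'])
t=snap('top','t3.png');s=snap('side','s3.png')
q=white(w,proj(c,e+[0,0,.019]),45);print(proj(c,e+[0,0,.019]),q)
for n,im in(('top',t),('side',s)):
    k=cam(n);p=proj(k,e+[0,0,.019]);print(n,p,white(im,p,14))
```

```text
6.3667 [ 0.50350988 -0.21347235  0.07649099] 0.03849790487967386 22.365762591362 [-0.07651249  0.14536669 -0.98833682]
[281.61568733 273.34535306] (array([277.11818314, 271.75454712]), 49.02737808227539, array([280.44368201, 275.26995816]), array([   1,    0,   86,   91, 5975], dtype=int32))
top [357.36142861 207.61619831] (array([364.5, 199.5]), 7.106435298919678, array([364.11111111, 198.14814815]), array([16,  0, 11, 12, 81], dtype=int32))
side [323.0860473  283.61077699] (array([319.375, 286.5  ]), 5.039011001586914, array([319.36, 287.08]), array([ 6, 13, 10,  8, 50], dtype=int32))
```

Emit:
{"method": "servo_tool", "body": {"moves": [[0, 2, 3, 0], [0, 5, 5, 0], [0, 8.5, 7, 0], [0, 12, 9, 0], [0, 15.5, 11, 0], [0, 19, 13, 0], [0, 22.5, 15, 0], [0, 26, 16, 0], [0, 29.5, 17, 0], [0, 33, 17, 0], [0, 36.5, 17, 0], [0, 39.5, 17, 0], [0, 41.5, 17, 0], [0, 42.5, 17, 0], [0, 43, 17, 0], [0, 43, 17, 0], [0, 43, 17, 0]]}}

```text
time: 7.93
ee_pos: [0.5027, 0.2161, 0.2445]
tcp_rot: [180.0, 0.0, 45.0]
wrist_force: [-0.5, 0.7, -1.3]
opening: 0.0388
grasp_force: 22.7
```

Run:
```python
from h import *
o=get_obs();print(o['time'],o['ee_pos'],o['tcp_rot'],o['opening'],o['grasp_force'])
w=snap('wrist','w4.png');np.save('w4.npy',o,allow_pickle=True);c=cam('wrist',o)
print(proj(c,[.548,.273,.014]))
```

```text
7.9333 [0.50270352 0.21609539 0.24449793] [1.79998686e+02 4.33881556e-02 4.49988731e+01] 0.03881646609960147 22.66521155834198
[274.20348068 118.31912753]
```

View pics/w4.png

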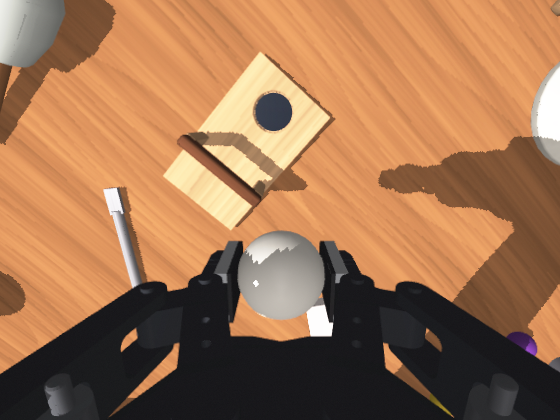

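The wrist view shows the recess centre at (273,111), the board corners at (262,53), (330,118), (234,228) and (164,176), the handle bar from (183,138) to (256,202), and the held ball at (281,275). Next I'll fit the tray pose.

```bash
cat >> h.py <<'E'
from scipy.optimize import least_squares
def dark(im,uv,r,thr=75):
    u,v=np.round(uv).astype(int);y0=max(v-r,0);x0=max(u-r,0)
    p=im[y0:v+r+1,x0:u+r+1].astype(int)
    m=((p.max(2)<thr)&(p[:,:,0]-p[:,:,2]<25)).astype(np.uint8)
    n,l,st,ce=cv2.connectedComponentsWithStats(m);i=1+st[1:,4].argmax()
    cn=max(cv2.findContours((l==i).astype(np.uint8),cv2.RETR_EXTERNAL,cv2.CHAIN_APPROX_NONE)[0],key=len)
    e=cv2.fitEllipse(cn);return np.array(e[0])+[x0,y0],e[1],st[i]
E
python3 - <<'E'
from h import *
o=np.load('w4.npy',allow_pickle=True).item();w=cv2.imread('pics/w4.png')[:,:,::-1];c=cam('wrist',o)
p,ax,st=dark(w,(273,111),26);print('pocket px',p,ax,st,onz(c,*p,.0105))
pts=[([.120,.055,.014],(262,53)),([.120,-.055,.014],(330,118)),([-.07,-.055,.014],(234,228)),([-.07,.055,.014],(164,176)),([.08,0,.0105],p),([.08,0,.0105],p)]
def world(x,P):
    a=x[2];return np.array([x[0]+np.cos(a)*P[0]-np.sin(a)*P[1],x[1]+np.sin(a)*P[0]+np.cos(a)*P[1],P[2]+x[3]])
f=lambda x:np.concatenate([proj(c,world(x,P))-u for P,u in pts])
for fix in(0,1):
    r=least_squares((lambda x:f(np.append(x,0))) if fix==0 else f,[.47,.28,-.05]+[0]*fix);x=np.append(r.x,0)[:4]
    print(x,np.degrees(x[2]),r.fun.round(1));
    print('pocket',world(x,[.08,0,.03]),'handle',world(x,[0,0,.08]))
for P in([0,.051,.09],[0,-.051,.09]):print(proj(c,world(x,P)))
k=cam('top');print('toppocket',proj(k,world(x,[.08,0,.0105])))
e=np.array(o['ee_pos']);print([proj(c,e+[0,0,z]) for z in(.015,.0185,.022)])
E
```

```text
pocket px [279.09435654 113.76491737] (21.499042510986328, 38.31756591796875) [ 18   9  27  37 595] [0.55592786 0.27264178 0.0105    ]
[0.47466008 0.27064848 0.06097229 0.        ] 3.4934548069252265 [ 1.4 -0.5  3.   0.4 -1.   2.4  1.6 -0.1 -2.5 -0.9 -2.5 -0.9]
pocket [0.55451142 0.27552324 0.03      ] handle [0.47466008 0.27064848 0.08      ]
[ 0.47448797  0.27080219  0.06093746 -0.00350473] 3.4914595007857447 [ 1.4  0.2  2.3  0.5 -0.7  1.5  2.4 -0.5 -2.7 -0.8 -2.7 -0.8]
pocket [0.55433948 0.27567417 0.02649527] handle [0.47448797 0.27080219 0.07649527]
[182.86944657 138.31224459]
[261.51179768 204.42232187]
toppocket [182.79694767 193.73463358]
[array([281.49375305, 269.3285394 ]), array([281.50847988, 272.88916158]), array([281.52393146, 276.62619245])]
```

Emit:
{"method": "servo_tool", "body": {"moves": [[0.5, 0.5, -2, 0], [1, 1, -4, 0], [1.5, 1.5, -6, 0], [1.5, 1.5, -8, 0], [1.5, 1.5, -8, 0], [1.5, 1.5, -8, 0]]}}

```text
time: 8.48
ee_pos: [0.5173, 0.2306, 0.1645]
tcp_rot: [-180.0, 0.1, 44.9]
wrist_force: [0.1, 0.0, -0.0]
opening: 0.0386
grasp_force: 22.7
```

```bash
cat >> h.py <<'E'
def dark(im,uv,r):
    u,v=np.round(uv).astype(int);y0=max(v-r,0);x0=max(u-r,0)
    p=im[y0:v+r+1,x0:u+r+1].astype(int)
    m=(p[:,:,0]-p[:,:,2]<10).astype(np.uint8)
    n,l,st,ce=cv2.connectedComponentsWithStats(m);i=l[v-y0,u-x0]
    cn=max(cv2.findContours((l==i).astype(np.uint8),cv2.RETR_EXTERNAL,cv2.CHAIN_APPROX_NONE)[0],key=len)
    e=cv2.fitEllipse(cv2.convexHull(cn));return np.array(e[0])+[x0,y0],e[1],st[i]
E
python3 - <<'E'
from h import *
o=np.load('w4.npy',allow_pickle=True).item();w=cv2.imread('pics/w4.png')[:,:,::-1];c=cam('wrist',o)
p=dark(w,(273,111),28);print(p,onz(c,*p[0],.0105))
o2=get_obs();w2=snap('wrist','w5.png');np.save('w5.npy',o2,allow_pickle=True);c2=cam('wrist',o2);print(o2['ee_pos'],o2['opening'])
q=proj(c2,onz(c,*p[0],.0105));p2=dark(w2,q,50);print(q,p2,onz(c2,*p2[0],.0105))
print(tri([ray(c,*p[0]),ray(c2,*p2[0])]))
E
```

```text
(array([273.27848625, 111.41243362]), (36.0300407409668, 37.46614074707031), array([  11,   10,   36,   38, 1075], dtype=int32)) [0.55291766 0.27952507 0.0105    ]
[0.51729576 0.2306433  0.1644608 ] 0.038631310563249706
[271.39750731 130.35501481] (array([271.42708206, 130.61431122]), (45.36198043823242, 46.4443359375), array([  28,   28,   46,   46, 1668], dtype=int32)) [0.55276392 0.27933448 0.0105    ]
(array([0.55289974, 0.27933548, 0.01441112]), [np.float64(2.687981084480601e-05), np.float64(2.6879810844866183e-05)])
```

View pics/w5.png

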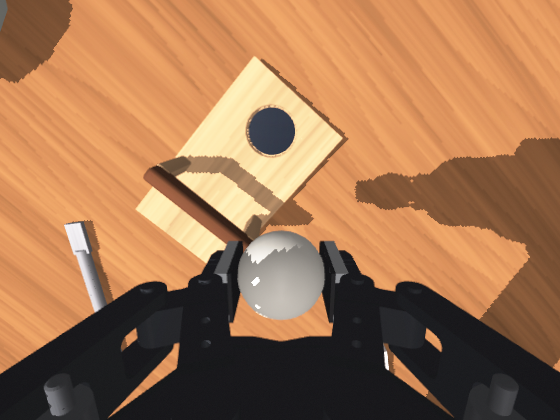

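The second view has the recess at (271,131); the two views give the recess at (0.553, 0.279), rim height 14 mm. Now I'll move over it and descend.

Emit:
{"method": "servo_tool", "body": {"moves": [[1.5, 2, 0, 0], [3.5, 4.7, 0, 0], [3.55, 4.8, 0, 0], [3.55, 4.8, -3, 0], [3.55, 4.8, -6, 0], [3.55, 4.8, -9, 0], [3.55, 4.8, -11.5, 0], [3.55, 4.8, -13, 0], [3.55, 4.8, -14, 0], [3.55, 4.8, -14.6, 0], [3.55, 4.8, -14.8, 0], [3.55, 4.8, -14.8, 0], [3.55, 4.8, -14.8, 0], [3.55, 4.8, -14.8, 0]]}}

```text
time: 9.7
ee_pos: [0.5539, 0.2802, 0.0182]
tcp_rot: [180.0, -0.1, 45.0]
wrist_force: [0.7, -0.3, -1.6]
opening: 0.0386
grasp_force: 22.7
```

Emit:
{"method": "servo_tool", "body": {"moves": [[0, 0, -0.1, 0], [0, 0, -0.2, 0], [0, 0, -0.2, 0], [0, 0, -0.2, 0], [0, 0, -0.2, 0]]}}

```text
time: 10.12
ee_pos: [0.5531, 0.2799, 0.0148]
tcp_rot: [-180.0, 0.0, 45.0]
wrist_force: [-0.8, -0.3, -1.5]
opening: 0.0388
grasp_force: 22.7
```

Emit:
{"method": "servo_tool", "body": {"moves": [[0, 0, -0.1, 0], [0, 0, -0.2, 0], [0, 0, -0.2, 0], [0, 0, -0.2, 0], [0, 0, -0.2, 0]]}}

```text
time: 10.53
ee_pos: [0.5532, 0.2799, 0.0128]
tcp_rot: [-180.0, -0.0, 45.0]
wrist_force: [-0.3, -0.2, 0.7]
opening: 0.0385
grasp_force: 23.2
```

Emit:
{"method": "servo_tool", "body": {"moves": [[0, 0, -0.05, 0], [0, 0, -0.1, 0], [0, 0, -0.1, 0], [0, 0, -0.1, 0]]}}

```text
time: 10.87
ee_pos: [0.5533, 0.2799, 0.0127]
tcp_rot: [180.0, -0.0, 45.0]
wrist_force: [-3.2, -0.5, 6.6]
opening: 0.0383
grasp_force: 26.9
```

Contact is felt, so I'll release.

Emit:
{"method": "servo_tool", "body": {"moves": [[0, 0, 0.05, 0], [0, 0, 0.05, 0], [0, 0, 0.05, 0], [0, 0, 0.05, 0]], "claw": 0.35}}

```text
time: 11.2
ee_pos: [0.5531, 0.2799, 0.0121]
tcp_rot: [-180.0, 0.0, 45.0]
wrist_force: [0.5, 0.2, -0.3]
opening: 0.0556
grasp_force: 0.0
```

Emit:
{"method": "servo_tool", "body": {"moves": [[0, 0, 1, 0], [0, 0, 3, 0], [0, 0, 6, 0], [-2, 0, 9, 0], [-4, -1, 11, 0], [-6, -2, 13, 0], [-7, -3, 15, 0], [-8, -4, 15, 0], [-8, -4, 15, 0], [-8, -4, 15, 0], [-8, -4, 15, 0]]}}

```text
time: 12.12
ee_pos: [0.4734, 0.2401, 0.162]
tcp_rot: [-180.0, 0.0, 45.0]
wrist_force: [0.0, 0.4, 0.6]
opening: 0.0557
grasp_force: 0.0
```

Run:
```python
from h import *
o=get_obs();w=snap('wrist','w6.png');np.save('w6.npy',o,allow_pickle=True);c=cam('wrist',o);print(o['time'],o['ee_pos'],o['tcp_rot'],o['opening'])
print(proj(c,[.553,.2794,.03]),white(w,proj(c,[.553,.2794,.03]),40))
snap('top','t6.png');snap('side','s6.png')
```

```text
12.1167 [0.47340438 0.24011157 0.16201161] [-1.79994058e+02  9.30486414e-03  4.50190012e+01] 0.055656208805082215
[313.78443978 102.62743538] (array([313.13736343, 101.34615326]), 24.07110595703125, array([312.87190083, 101.35773318]), array([  17,   15,   45,   48, 1694], dtype=int32))
```

View pics/w6.png

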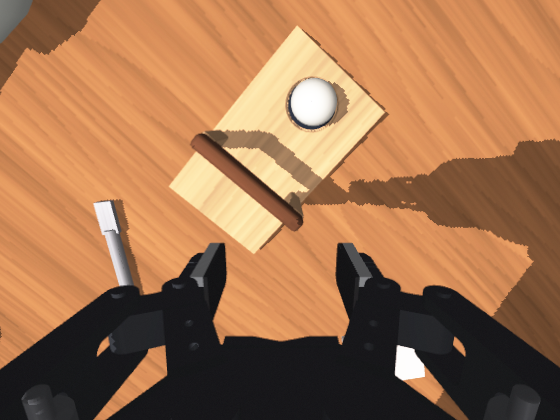

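The ball lies in the recess at (313,101), and the handle bar runs from (197,140) to (297,225). Next I'll fit the bar and the tray yaw.

Run:
```python
from h import *
rs={};res=[]
for n,mid in(('w4',(219,171)),('w6',(247,182))):
    o=np.load(n+'.npy',allow_pickle=True).item();w=cv2.imread(f'pics/{n}.png')[:,:,::-1];c=cam('wrist',o)
    p=w.astype(float);m=((p[:,:,1]<.62*p[:,:,0])&(p[:,:,0]<150)&(p[:,:,0]>35)&(p[:,:,2]<.5*p[:,:,0])).astype(np.uint8)
    num,l,st,ce=cv2.connectedComponentsWithStats(m);i=l[mid[1],mid[0]];print(i,st[i])
    if i==0:print(w[mid[1]-8:mid[1]+9:2,mid[0]]);continue
    pts=np.argwhere(l==i)[:,::-1].astype(np.float32);(cx,cy),sz,a=cv2.minAreaRect(pts)
    b=cv2.boxPoints(((cx,cy),sz,a));k=sorted(((b[i]+b[(i+1)%4])/2 for i in range(4)),key=lambda q:q[0]);e1,e2=k[0],k[-1]
    # midpoints of short sides
    print((cx,cy),sz,e1,e2);A=onz(c,*e1,.085);B=onz(c,*e2,.085);print(onz(c,cx,cy,.085),(A+B)/2,np.degrees(np.arctan2(*(A-B)[[1,0]]))-90,np.linalg.norm(A-B))
    for key,q in(('c',(cx,cy)),('e1',e1),('e2',e2)):rs.setdefault(key,[]).append(ray(c,*q))
for k in rs:print(k,tri(rs[k]))
```

```text
0 [     0      0    560    420 234798]
[[ 53  34  24]
 [ 82  51  35]
 [122  76  52]
 [145  90  63]
 [150  91  63]
 [155  95  65]
 [160  99  69]
 [154  95  65]
 [231 181 132]]
1 [ 191  135  112   96 1076]
(247.0791778564453, 181.5780792236328) (137.1049041748047, 15.698552131652832) [194.9537  137.05423] [299.20465 226.10193]
[0.47272856 0.27545974 0.085     ] [0.47282919 0.27361748 0.085     ] 3.3018713583374932 0.10178391964335909
c (array([0.52417319, 0.28819549, 0.32407407]), [np.float64(7.904086244228876e-17)])
e1 (array([0.55312163, 0.26287803, 0.45      ]), [np.float64(8.954898402703473e-17)])
e2 (array([0.49892641, 0.25637401, 0.2       ]), [np.float64(2.3891802623753073e-17)])
```

Emit:
{"method": "servo_tool", "body": {"moves": [[0, 0, 3, 0.1], [1, -2, 6, 0.2], [2, -5, 9, 0.3], [4, -8.5, 12, 0.4], [6, -12, 14, 0.5], [8, -15.5, 16, 0.6], [10, -19, 16, 0.7], [12, -22.5, 16, 0.8], [12.5, -26, 16, 0.845], [12.5, -29.5, 16, 0.845], [12.5, -32.5, 16, 0.845], [12.5, -34, 16, 0.845], [12.5, -34, 16, 0.845], [12.5, -34, 16, 0.845], [12.5, -34, 16, 0.845], [12.5, -34, 16, 0.845]], "claw": 0.2}}

```text
time: 13.6
ee_pos: [0.5983, -0.0986, 0.3223]
tcp_rot: [180.0, -0.0, 93.5]
wrist_force: [-0.0, -0.5, 0.5]
opening: 0.0683
grasp_force: 0.0
```

Run:
```python
from h import *
o=get_obs();w=snap('wrist','w7.png');np.save('w7.npy',o,allow_pickle=True);c=cam('wrist',o);print(o['time'],o['ee_pos'],o['tcp_rot'],o['opening'])
print(proj(c,[.826,-.008,.03]))
```

```text
13.6 [ 0.59831095 -0.09864405  0.32233461] [ 1.79997780e+02 -1.28348103e-02  9.35340905e+01] 0.06829390281970253
[445.67792854 116.85939246]
```

View pics/w7.png

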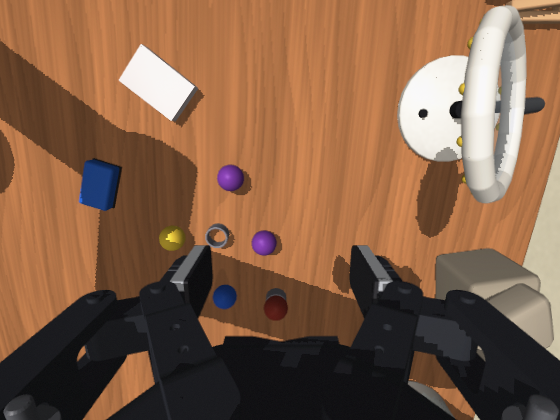

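The wrist view shows the rim spanning u 462–525 and v 5–203, and the base with left edge 398, top 55 and bottom 162. I'll fit the magnifier pose from the extents in all three views.

```bash
cat > fit.py <<'E'
from h import *
o=np.load('w7.npy',allow_pickle=True).item();C={'w':cam('wrist',o),'t':cam('top'),'s':cam('side')}
t=np.linspace(0,2*np.pi,48,endpoint=False)
base=np.concatenate([np.c_[.192+.075*np.cos(t),.075*np.sin(t),0*t+z] for z in(0,.03)])
n=np.array([-1,0,-1])/2**.5;e1=np.array([0,1,0]);e2=np.cross(n,e1)
def torus(r):
    R0=.064-r;P=[]
    for a in t:
        d=np.cos(a)*e1+np.sin(a)*e2
        for b in t[::3]:P.append(np.array([.092,0,.255])+d*(R0+r*np.cos(b))+n*r*np.sin(b))
    return np.array(P)
T=torus(.008)
def W(x,P):
    a=x[2];return np.c_[x[0]+np.cos(a)*P[:,0]-np.sin(a)*P[:,1],x[1]+np.sin(a)*P[:,0]+np.cos(a)*P[:,1],P[:,2]]
def bb(k,x,P):
    q=np.array([proj(C[k],p) for p in W(x,P)]);return np.r_[q.min(0),q.max(0)]
N=np.nan
obs=[('w',T,[462,5,525,203]),('t',T,[259.3,90,313,120]),('s',T,[343.3,130.2,387.4,163.9]),
 ('w',base,[398,55,N,162]),('t',base,[251,73.7,301.5,124]),('s',base,[349.3,185.4,401,N])]
def f(x,sel=obs):
    r=np.concatenate([bb(k,x,P)-np.array(ob) for k,P,ob in sel]);return r[~np.isnan(r)]
if __name__=='__main__':
    for name,sel in(('all',obs),('wrist',[obs[0],obs[3]]),('ext',obs[1:3]+obs[4:])):
        r=least_squares(f,[.65,-.05,.2],args=(sel,),loss='soft_l1');print(name,r.x,np.degrees(r.x[2]),r.fun.round(1))
        x=r.x;a=x[2];print(' handle',x[0]-.08*np.cos(a),x[1]-.08*np.sin(a),'lens',x[:2]+.092*np.array([np.cos(a),np.sin(a)]))
E
python3 fit.py
```

```text
all [ 0.65060921 -0.02791539  0.15180363] 8.697707029414953 [-2.1  0.   0.5  0.8 -1.7 -1.7 -1.1 -2.  -0.6 -0.4  0.1 -1.  -1.9 -1.7
  2.1 -0.4 -3.9  0.4 -1.4 -0.4 -4.7  1.4]
 handle 0.5715292190417302 -0.040013090299405266 lens [ 0.74155121 -0.01400303]
wrist [ 0.65174884 -0.02871512  0.16385903] 9.388431043560471 [-0.3 -0.2  1.4  0.5 -1.3 -2.8  1.2]
 handle 0.5728204298935512 -0.04176526334226342 lens [ 0.74251651 -0.01370746]
ext [ 0.64672671 -0.03300469  0.17101867] 9.798647958277915 [-0.3 -0.2  0.4 -0.1 -1.3  1.  -0.2  0.   0.1 -2.4  0.9  0.1 -1.3 -4.
  0.6]
 handle 0.5678937609663313 -0.046619586249848036 lens [ 0.73738461 -0.01734755]
```

Emit:
{"method": "servo_tool", "body": {"moves": [[-1, 3, 0, 0], [-2, 7, 0, 0], [-3.5, 11, 0, 0], [-5, 14.5, -2, 0], [-6.5, 18, -4, 0], [-8, 21.5, -6, 0], [-9.5, 25, -8, 0], [-11, 28.5, -10, 0], [-12, 32, -12, 0], [-12.5, 35, -14, 0], [-12.5, 37, -16, 0], [-12.5, 37.3, -18, 0], [-12.5, 37.3, -19, 0], [-12.5, 37.3, -19, 0], [-12.5, 37.3, -19, 0], [-12.5, 37.3, -19, 0]]}}

```text
time: 14.98
ee_pos: [0.4737, 0.2727, 0.1339]
tcp_rot: [179.9, -0.0, 93.4]
wrist_force: [-0.1, 0.6, 0.8]
opening: 0.0684
grasp_force: 0.0
```

Run:
```python
from h import *
o=get_obs();w=snap('wrist','w8.png');np.save('w8.npy',o,allow_pickle=True);print(o['time'],o['ee_pos'],o['tcp_rot'],o['opening'])
c=cam('wrist',o);a=np.radians(3.4)
for P in([-.006,0,.09],[.006,0,.09],[.006,.051,.09],[-.006,.051,.09],[.08,0,.03]):
    print(proj(c,[.4729+np.cos(a)*P[0]-np.sin(a)*P[1],.2747+np.sin(a)*P[0]+np.cos(a)*P[1],P[2]]))
```

```text
14.9833 [0.47369065 0.27266799 0.13388366] [ 1.79902179e+02 -4.52482971e-02  9.34010361e+01] 0.06837857484762225
[270.63779007 224.82220821]
[288.86606054 224.78284545]
[289.32906839 146.12274622]
[269.80957852 146.15440017]
[373.44756426 201.68875353]
```

View pics/w8.png

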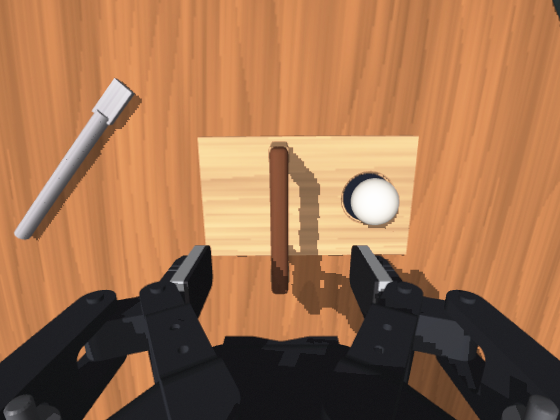

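The bar appears at u 270–289 and the ball at (375,203), both as predicted. I'll descend and grip the bar.

Emit:
{"method": "servo_tool", "body": {"moves": [[0, 0, -2, 0], [0, 0, -4, 0], [0, 0, -6, 0], [0, 0, -7.2, 0], [0, 0, -7.2, 0], [0, 0, -7.2, 0], [0, 0, -7.2, 0]]}}

```text
time: 15.62
ee_pos: [0.474, 0.2731, 0.0619]
tcp_rot: [179.9, -0.1, 93.4]
wrist_force: [0.6, -0.0, -0.3]
opening: 0.0679
grasp_force: 0.0
```

Emit:
{"method": "servo_tool", "body": {"moves": [[0, 0, 0, 0], [0, 0, 0, 0], [0, 0, 0, 0], [0, 0, 0, 0], [0, 0, 0, 0], [0, 0, 0, 0], [0, 0, 0, 0], [0, 0, 0, 0], [0, 0, 0, 0], [0, 0, 0, 0], [0, 0, 0, 0], [0, 0, 0, 0]], "claw": 1, "force": 90}}

```text
time: 16.62
ee_pos: [0.4733, 0.273, 0.0608]
tcp_rot: [180.0, -0.0, 93.4]
wrist_force: [-1.9, -1.1, 4.8]
opening: 0.0106
grasp_force: 88.9
```

Emit:
{"method": "servo_tool", "body": {"moves": [[0, 0, 0.1, 0], [0, 0, 0.3, 0], [0, 0, 0.6, 0], [0, 0, 1, 0], [0, 0, 1.5, 0], [0, 0, 2.1, 0], [0, 0, 2.8, 0], [0, 0, 3.6, 0], [0, 0, 4.4, 0], [0, 0, 5.2, 0], [0, 0, 6, 0], [0, 0, 6.8, 0], [0, 0, 7.6, 0], [0, 0, 8.3, 0], [0, 0, 8.9, 0], [0, 0, 9.4, 0], [0, 0, 9.7, 0], [0, 0, 9.9, 0], [0, 0, 10, 0], [0, 0, 10, 0]]}}

```text
time: 18.28
ee_pos: [0.4731, 0.2729, 0.1602]
tcp_rot: [-180.0, 0.0, 93.4]
wrist_force: [0.4, 0.3, -4.0]
opening: 0.0106
grasp_force: 87.7
```

```bash
cat > tr.py <<'E'
from h import *
def check(tag):
    o=get_obs();e=np.array(o['ee_pos']);yaw=np.radians(o['tcp_rot'][2]-90)
    print(o['time'],e.round(4),np.round(o['tcp_rot'],2),o['opening'],o['grasp_force'],np.round(o['wrist_force'],1))
    d=np.array([np.cos(yaw),np.sin(yaw),0]);B=e+.08*d+[0,0,.03-.0605];print('exp ball',B)
    rs=[]
    for n in('top','side'):
        im=snap(n,f'{n}{tag}.png');k=cam(n);p=proj(k,B);q=white(im,p,16);print(n,p,q)
    w=snap('wrist',f'w{tag}.png');c=cam('wrist',o);print('wrist',proj(c,B),white(w,proj(c,B),30))
E
python3 -c "
from tr import *
check('A')"
```

```text
18.2833 [0.4731 0.2729 0.1602] [-179.99    0.     93.44] 0.01062702860580577 87.68463850021362 [ 0.4  0.3 -4. ]
exp ball [0.55300421 0.27766514 0.12972343]
top [171.9441683 189.4665055] (array([171.15517235, 191.43103409]), 7.656708717346191, array([171.54216867, 191.13855422]), array([  9,  11,  14,  16, 166], dtype=int32))
side [244.77179245 147.5725928 ] (array([243.5, 146. ]), 6.265082359313965, array([243.12222222, 145.32222222]), array([ 9,  9, 12, 10, 90], dtype=int32))
wrist [409.7262538  234.60562016] (array([411.79232979, 232.7735157 ]), 33.902427673339844, array([411.04398004, 233.18652527]), array([   0,    0,   61,   60, 3206], dtype=int32))
```

View pics/wA.png

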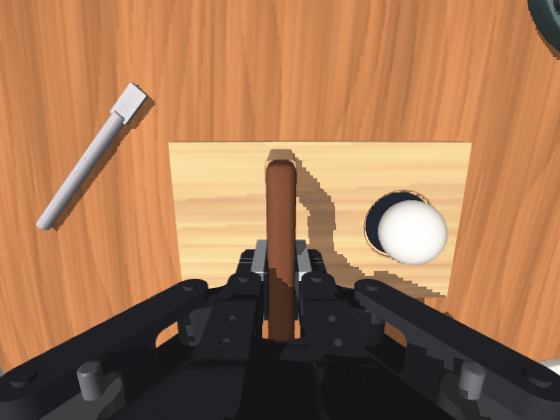

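The ball lies in the recess and the tray hangs level. I'll carry it smoothly to the focus (TCP target ≈ (0.571, −0.043, 0.1935), turn +0.105).

Emit:
{"method": "servo_tool", "body": {"moves": [[0.02, -0.05, 0.01, 0], [0.07, -0.2, 0.02, 0.001], [0.15, -0.47, 0.05, 0.002], [0.26, -0.84, 0.09, 0.003], [0.41, -1.32, 0.14, 0.004], [0.59, -1.9, 0.2, 0.006], [0.8, -2.58, 0.27, 0.008], [1.05, -3.37, 0.35, 0.011], [1.32, -4.27, 0.45, 0.014], [1.63, -5.27, 0.55, 0.017], [1.96, -6.32, 0.66, 0.021], [2.28, -7.37, 0.77, 0.024], [2.61, -8.43, 0.88, 0.028], [2.94, -9.48, 0.99, 0.031], [3.26, -10.53, 1.1, 0.035], [3.59, -11.59, 1.21, 0.038], [3.92, -12.64, 1.32, 0.042], [4.25, -13.69, 1.43, 0.045], [4.57, -14.75, 1.54, 0.049], [4.9, -15.8, 1.65, 0.052]]}}

```text
time: 20.1
ee_pos: [0.5225, 0.1138, 0.1769]
tcp_rot: [-180.0, 0.0, 96.4]
wrist_force: [-0.9, 0.8, -4.1]
opening: 0.0108
grasp_force: 87.7
```

Emit:
{"method": "servo_tool", "body": {"moves": [[0.33, -1.05, 0.11, 0.004], [0.65, -2.11, 0.22, 0.007], [0.98, -3.16, 0.33, 0.011], [1.31, -4.21, 0.44, 0.014], [1.63, -5.27, 0.55, 0.018], [1.96, -6.32, 0.66, 0.021], [2.29, -7.37, 0.77, 0.025], [2.61, -8.42, 0.88, 0.028], [2.94, -9.48, 0.99, 0.032], [3.27, -10.53, 1.1, 0.036], [3.58, -11.53, 1.2, 0.039], [3.85, -12.43, 1.3, 0.042], [4.1, -13.22, 1.38, 0.045], [4.31, -13.9, 1.45, 0.047], [4.49, -14.48, 1.51, 0.049], [4.64, -14.96, 1.56, 0.05], [4.75, -15.33, 1.6, 0.051], [4.83, -15.6, 1.63, 0.052], [4.88, -15.75, 1.64, 0.053], [4.9, -15.8, 1.65, 0.053]]}}

```text
time: 21.77
ee_pos: [0.5712, -0.0432, 0.1932]
tcp_rot: [-180.0, -0.0, 99.5]
wrist_force: [0.1, 0.7, -4.5]
opening: 0.0106
grasp_force: 87.6
```

Emit:
{"method": "servo_tool", "body": {"moves": [[0, 0, 0, 0], [0, 0, 0, 0], [0, 0, 0, 0], [0, 0, 0, 0], [0, 0, 0, 0], [0, 0, 0, 0], [0, 0, 0, 0], [0, 0, 0, 0], [0, 0, 0, 0], [0, 0, 0, 0], [0, 0, 0, 0], [0, 0, 0, 0]]}}

```text
time: 22.77
ee_pos: [0.5712, -0.0431, 0.1933]
tcp_rot: [180.0, -0.0, 99.5]
wrist_force: [0.1, 0.0, -4.0]
opening: 0.0101
grasp_force: 87.6
```

```bash
python3 -c "
from tr import *
check('B')
w=cv2.imread('pics/wB.png');s=cv2.imread('pics/sideB.png');t=cv2.imread('pics/topB.png')
C=np.zeros((600,800,3),np.uint8);C[:420,:560]=w
C[:420,560:]=cv2.resize(s[90:300,300:420],None,fx=2,fy=2);C[420:,:400]=cv2.resize(t[60:150,200:380],(400,180))[:180]
if 1: cv2.imwrite('pics/cB.png',C)
"
```

```text
22.7667 [ 0.5712 -0.0431  0.1933] [180.    -0.    99.45] 0.010089691363439447 87.64103651046753 [ 0.1  0.  -4. ]
exp ball [ 0.65009024 -0.02996718  0.16279329]
top [289.99858278 149.1956741 ] (array([292.5, 149. ]), 20.934520721435547, array([292.92857143, 148.94124424]), array([  5,   0,  28,  33, 868], dtype=int32))
side [333.51373011 190.42336427] (array([332.26470566, 188.61764717]), 7.6454620361328125, array([332.16216216, 188.34459459]), array([  7,   8,  15,  13, 148], dtype=int32))
wrist [409.63380619 234.5913828 ] (array([412.17499924, 233.        ]), 33.69328308105469, array([411.35664776, 233.3194707 ]), array([   0,    0,   61,   60, 3174], dtype=int32))
```

View pics/cB.png

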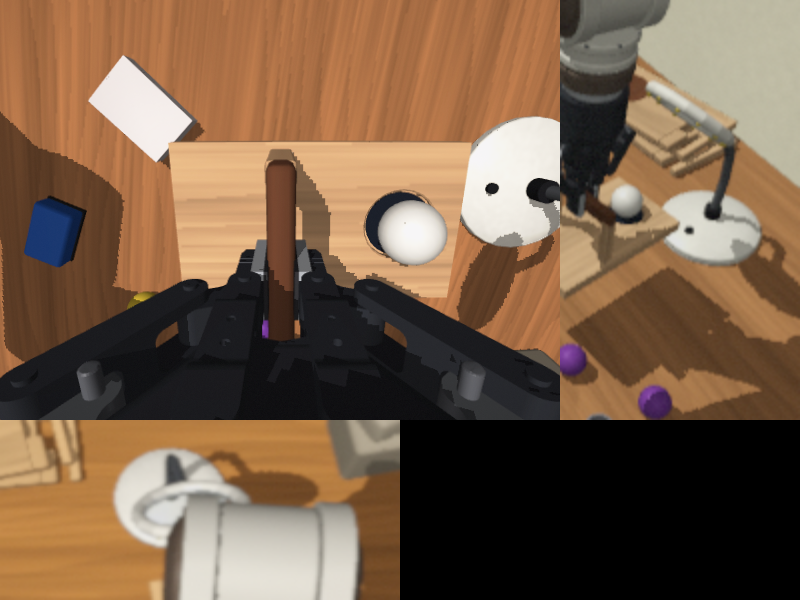

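The wrist view has the ball at (412,233) in its recess, with the magnifier base's hole and neck at v≈188–190, in line with the tray. The side view shows the ball in front of the lens. One last check: I'll project the fitted base and lens axis into this view.

Run:
```python
import fit
from fit import *
ob=get_obs();c=cam('wrist',ob);C['b']=c
for x in([.6517,-.0287,.1639],[.6506,-.0279,.1518]): print(bb('b',x,base))
w=cv2.imread('pics/wB.png').astype(int)
m=((w.max(2)-w.min(2)<40)&(w.max(2)>150)).astype(np.uint8);n,l,st,ce=cv2.connectedComponentsWithStats(m)
i=l[150,500];print(st[i]); 
sel=[obs[0],obs[3],('b',base,[N,st[i][1],N,247])]
r=least_squares(f,[.65,-.03,.16],args=(sel,));x=r.x;print(x,np.degrees(x[2]),r.fun.round(1))
print('ball',onz(c,412.2,233,.163),ob['time'])
```

```text
[452.43708411 115.9255018  603.79567243 253.27220625]
[451.46942619 117.31486082 602.62725145 254.38378947]
[ 461  116   99  130 9284]
[ 0.65193414 -0.02979065  0.17667207] 10.122563713216964 [-0.2 -0.1  0.9  0.5 -1.3 -4.   0.2 -1.5  5.2]
ball [ 0.65131314 -0.02865365  0.163     ] 22.9167
```

```bash
python3 -c "
from workcell import *
print(job_done())"
```

```text
the job is handed in; nothing more can be done
None
```

The job is handed in at about 23 s: the white ball lies free in the tray's recess, and the arm holds the tray level with the ball about 1–2 mm from the viewing point by my measurements, handle away from the lens.

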